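# Hang up the ear defenders at the assembly bench

### The job

Someone has left the spray can beside the hanger bar, where it is in the way of the ear cups. First put the can upright on the drip tray, then hang the ear defenders by their headband over the bar, a cup on each side, lowering the band onto the bar before you let go rather than dropping it. Leave the mallet where it is.

Things in the scene. Friction and masses are not known exactly. Their poses are not given: they have to be found in the camera images.
- stand: Hanger stand fixed to the bench: square aluminium post (40 mm wide, 171 mm high) on a foot plate 90 x 60 x 8 mm, with one level round steel bar, 20 mm thick, sticking out of the post along the stand's -y. Origin on the bench under the stand's middle; post axis at y = +74 mm. Bar axis 150 mm above the bench, free from y = +54 mm to y = -96 mm, then a black end disc 34 mm across, 8 mm thick.
- bar_top (a point): Point on the upper surface of the hanger bar, half-way along its free length, 160 mm above the bench. Axes as the stand's: y along the bar towards the post (post face 75 mm away, end disc 75 mm the other way), z up.
- defenders: Rigid ear defenders, 138 mm wide, 156 mm high, 0.24 kg, standing on two grey cups under an arched black padded headband. Origin: centre of the underside. x from cup to cup, y across the band (along the bar when hung). Cups 58 mm along y, 78 mm high, |x| 34 to 66 mm. Band pad 34 mm wide in y, 16 mm thick, inner arch radius 58 mm about z = 82 mm, crown from z = 140 to 156 mm.
- band_crown (a point): Underside of the headband at its crown, (0, 0, 140 mm) in the ear defenders' frame: the point that rests on the bar. Axes as the ear defenders'. The band can be pinched here from above across y; fingertips reaching below this point would meet the bar.
- can: Upright spray can, 155 mm high, about 0.2 kg: grey and bare-metal body of 54 mm diameter up to 112 mm, then a white cylindrical cap of 44 mm diameter from 120 to 155 mm. It stands on the bench on the stand's +x side, about 70 mm from the bar's axis. Origin at the centre of its underside, z up. Easily taken by the cap, fingers closing parallel to the bar.
- tray: Empty square steel drip tray fixed on the bench, 160 x 160 mm outside, rim 12 mm high and 4 mm thick, floor about 4 mm thick. Origin at the centre of its underside on the bench, x and y along its sides.
- mallet: Bystander: rubber mallet lying on the far side of the bench, black head of 70 mm diameter, 110 mm long, wooden handle. About 300 mm long along its y (head at +y), 70 mm high. Origin at bench level near its middle.
There are look-alikes about, which are no part of the job. What is meant by the can is not blue, and is the smaller of those in its own colour.

How it is judged:
By the outcome, as a careful person would: the job done as asked, in the order asked, and still so for the second after the job is handed in, with the robot touching nothing.
It also fails if it takes over 72 s, if anything falls off the work surface, if the arm or the gripper's body presses on something with over 40 N, if the wrist force passes 120 N, or if a joint passes its speed limit or range.

### The arm

A 7-joint arm with a two-finger parallel gripper is mounted at the origin on the work surface. World frame = base frame: x ahead of the robot, y to its left, z up, the work surface at z = 0. Lengths are in m, angles in rad, forces in N, time in s.
With the tool pointing down it reaches from about 0.4 to 0.875 m from the base axis. Payload 19.3 kg.
Tool frame: the origin (TCP) lies between the finger pads; the fingertips stand 19 mm ahead of it and the grasp point (between the pads) is the TCP; z points along the fingers, x is the direction in which the jaws open and shut, and the axes are right-handed (so a half turn about z gives the same grasp; the last joint's range is limited). The gripper opens to 85 mm and grips with 20 to 120 N. Pads are 22 mm wide; open, the fingers measure 114 mm over their backs; the gripper's body (76 mm by 85 mm) begins 54 mm behind the grasp point. The pads swing forward as they close: fully open they stand 13 mm farther back than shut.
Start: joints at [1.138, 0.521, -0.036, 1.599, 0.021, 1.021, -0.113], TCP at [0.222, -0.584, 0.25] pointing down, gripper open.
Joint ranges: [-2.91, 2.91], [-0.3, 2.13], [-1.5, 1.42], [0.17, 2.43], [-1.26, 4.41], [0.16, 1.93], [-2.52, 2.52]. Speed limits (rad/s): [1.89, 1.89, 2.39, 2.39, 3.01, 3.01, 3.01].

### API

Orientations are given as a rotation vector (axis times angle).
In Python, from workcell import sense, cams, manip, nets gives the robot as it stands.
- The arm moves only by the tool servo_tool, never from a script. Its argument "series" is text: rows parted by semicolons, each of 5 numbers parted by spaces: the finger opening in m, from 0 to 0.0854, then the shift along the tool's x, y, z in m, then the turn about the tool's z in rad. In form: claw tx ty tz spin; .... A call has 1 to 12 rows; each row shifts and turns the commanded pose from where the row before left it, along the tool's axes as they then stand; what a row does not reach is not made up. A row lasts 1/8 s, in which the tool goes at most 62.5 mm and 10.7 degrees, less where a joint would pass 70% of its speed; a pose out of reach is approached as far as the arm can. A call with a gripper value outside its range is refused whole. The fingers move at their own pace and stop on an object; "newtons" is the grip in N (left out, the last holds). Time passes only in rows, so rows that do not move let the fingers close. It gives the time, the measured TCP pose, the force and the opening at its end, in the units of the state.
- sense(): the state, without advancing time (a new reading comes with each control period).
- cams.snapshot(name): name is "scene" or "top" or "wrist"; returns a dict with "color" (384x512x3 uint8, red, green, blue), "fx", "fy", "cx", "cy" (pixels), "k1" (the pictures are not rectified: a ray, as slopes to the right and down, at radius r is drawn at 1 + k1 r^2 times it, then the intrinsics apply), "R" (3x3) and "t" (3): a world point X has camera coordinates R X + t. Camera axes: x right, y down, z forward; pixel columns grow to the right and rows downward; lengths in m; the calibration is good to about 2 mm. A picture is of the moment at which its call begins. There is no depth.
- manip.hand_in(): hands the job in, once; it reports no verdict.
Trained networks look in the newest picture that a camera, given by its name, has taken for a name from the list of things; names that differ only in an ending like _2 or _b are one class to them, and where a whole thing is asked for, a point or a joint stands for the part that bears it (a point fixed in the world has none). Each returns a list of dicts, best first, with "confidence" (0 to 1); they miss things now and then, are a little off and sometimes report something else, mostly with a low value. They report only what shows in the picture. A call takes as long as a camera call. They do not tell look-alikes from the thing itself.
- nets.find_in(thing, camera): "xyz" ([x, y, z] in m, in the coordinates of the camera as it stood for that picture, good to about 4 mm: the middle of the surface that is visible of it).
- nets.masks_of(thing, camera): "region" (384x512 bool, what is visible of it).
The state is a dict: "time": time; "q": joint angles; "dq": joint speeds; "effort": joint torques, N m; "tool_pos": TCP position; "tool_rot": TCP orientation; "wrist_force": force on the tool from outside, world axes, zero at the start; "moment": the same for the moment, N m; "width": finger opening in m.
Only numpy, scipy, OpenCV 4.12 (cv2) and the standard library are available. Lean on these libraries where they do the work, as an engineer would, in place of code of your own. Each camera call takes 0.05 s, during which the arm holds its last target.

## Working session

There is one attempt and no reset: what is moved stays moved. The work goes in short steps, Python scripts to look and compute and a tool call to move; the robot and the scene stay as the last step left them, time stands still between calls to the robot, and variables do not carry over. Pictures are saved under pics/ and viewed, and the job is handed in when it is done.

Besides the shell and the picture viewer there is one more tool, called after "Call:" as name(argument=value, ...), one argument or row to a line, values as JSON. servo_tool: Moves the arm, as the interface text tells. Its arguments: {"type":"object","properties":{"series":{"type":"string"},"newtons":{"type":"number"}},"required":["series"]}

```bash
ls; mkdir -p pics; cat > h.py <<'E'
import numpy as np, cv2
from workcell import sense, cams, manip, nets
def save(s,n): cv2.imwrite('pics/'+n,cv2.cvtColor(s['color'],cv2.COLOR_RGB2BGR))
def w(s,x): return np.array(s['R']).T@(np.array(x)-np.array(s['t']))
def pix(s,X):
    c=np.array(s['R'])@np.array(X,float)+np.array(s['t']); u=c[:2]/c[2]; r2=u@u; u=u*(1+s['k1']*r2)
    return np.array([s['fx']*u[0]+s['cx'],s['fy']*u[1]+s['cy']])
def ray(s,p):
    K=np.array([[s['fx'],0,s['cx']],[0,s['fy'],s['cy']],[0,0,1]])
    u=cv2.undistortPoints(np.array([[p]],float),K,np.array([s['k1'],0,0,0.]))[0,0]
    R=np.array(s['R']); return -R.T@np.array(s['t']), R.T@np.array([u[0],u[1],1])
def onz(s,p,z):
    o,d=ray(s,p); return o+d*(z-o[2])/d[2]
E
python3 - <<'E'
from h import *
print(sense())
for c in ['scene','top','wrist']:
    s=cams.snapshot(c); save(s,c+'0.png'); print(c,w(s,[0,0,0]).round(3),s['k1'],s['fx'])
    if c=='wrist': continue
    for t in ['stand','defenders','can','tray','mallet']:
        for d in nets.find_in(t,c): print(t,w(s,d['xyz']).round(3),pix(s,w(s,d['xyz'])).round(),round(d['confidence'],2))
E
```

```text
pics
{'time': 0.0, 'q': array([ 1.13779699,  0.52204308, -0.03633011,  1.59997108,  0.02117615,
        1.02112252, -0.11278816]), 'dq': array([ 2.02721786e-04,  4.65824529e-04, -2.33690683e-03, -1.77815742e-05,
       -4.34058600e-04, -3.54223796e-05, -6.53569855e-06]), 'effort': array([ 1.17442210e-04, -9.27134943e+01,  1.98042825e+00, -3.69938457e+01,
        1.78204273e-02,  8.11594364e-03, -7.92558978e-06]), 'tool_pos': array([ 0.22167275, -0.58403732,  0.2497208 ]), 'tool_rot': array([-2.58524646e+00,  1.78389631e+00,  1.55209823e-03]), 'wrist_force': array([-0.05092832, -0.0898416 , -0.67094901]), 'moment': array([ 0.01983999,  0.03458895, -0.0275951 ]), 'width': 0.08562290803848463}
scene [ 1.228 -0.257  0.762] -0.119886345570407 405.06515932635307
stand [0.467 0.071 0.134] [268. 143.] 0.77
defenders [ 0.541 -0.292  0.074] [132. 212.] 0.76
defenders [ 0.571 -0.008  0.096] [252. 187.] 0.18
can [ 0.572 -0.009  0.095] [251. 188.] 0.91
can [ 0.666 -0.104  0.148] [224. 209.] 0.71
can [0.614 0.105 0.095] [302. 189.] 0.64
tray [0.529 0.307 0.006] [351. 177.] 0.78
mallet [0.759 0.034 0.041] [298. 257.] 0.64
top [ 0.434 -0.039  1.221] -0.09179396530586172 417.11831122899576
stand [0.466 0.057 0.156] [213. 244.] 0.91
defenders [ 0.492 -0.291  0.14 ] [348. 235.] 0.88
can [ 0.548 -0.     0.153] [236. 212.] 0.93
can [0.59  0.105 0.148] [196. 196.] 0.87
can [ 0.62  -0.097  0.222] [275. 180.] 0.6
tray [0.523 0.308 0.004] [133. 225.] 0.78
mallet [0.747 0.036 0.047] [226. 148.] 0.82
wrist [ 0.297 -0.556  0.375] -0.014424144687887414 327.1031605421249
```

View pics/scene0.png

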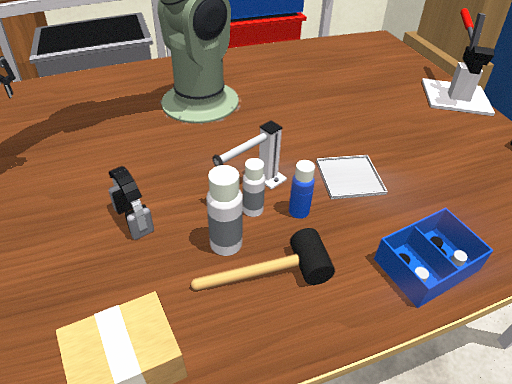

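View pics/top0.png

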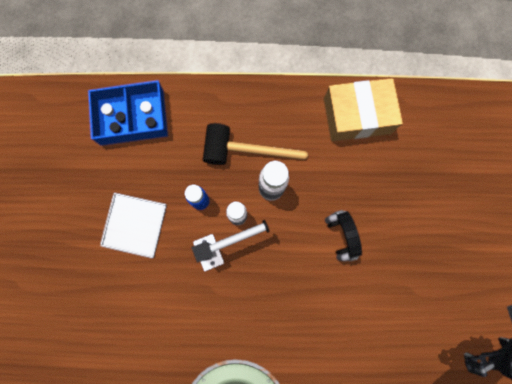

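Can candidates in the scene view are the large grey at (225,210), the small grey at (253,187) and the blue at (302,189). The small grey one fits: it is not blue, it is the smaller of the greys, and it stands beside the bar. I'll confirm with crops.

```bash
python3 - <<'E'
from h import *
a=cams.snapshot('scene');b=cams.snapshot('top')
A=cv2.resize(a['color'][110:260,190:330],None,fx=4,fy=4,interpolation=2)[:600,:]
cv2.imwrite('pics/c1.png',A[:,:,::-1])
B=cv2.resize(b['color'][170:280,170:370],None,fx=4,fy=4,interpolation=2)
cv2.imwrite('pics/c2.png',B[:,:,::-1])
B=cv2.resize(b['color'][185:265,90:180],None,fx=6,fy=6,interpolation=2)
cv2.imwrite('pics/c3.png',B[:,:,::-1])
E
```

```text
(no output)
```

View pics/c1.png

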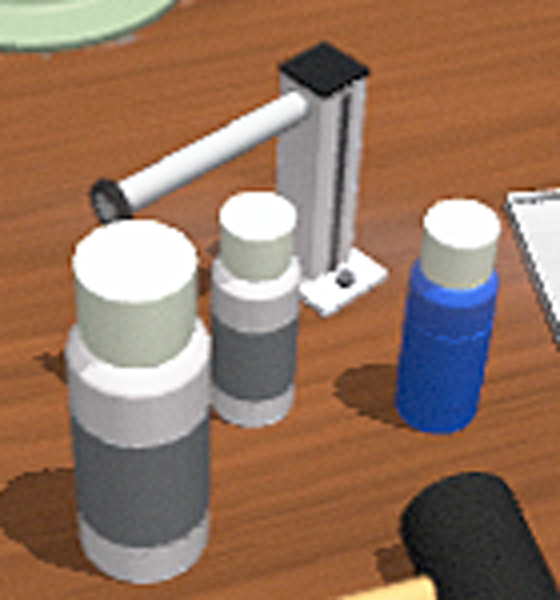

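View pics/c2.png

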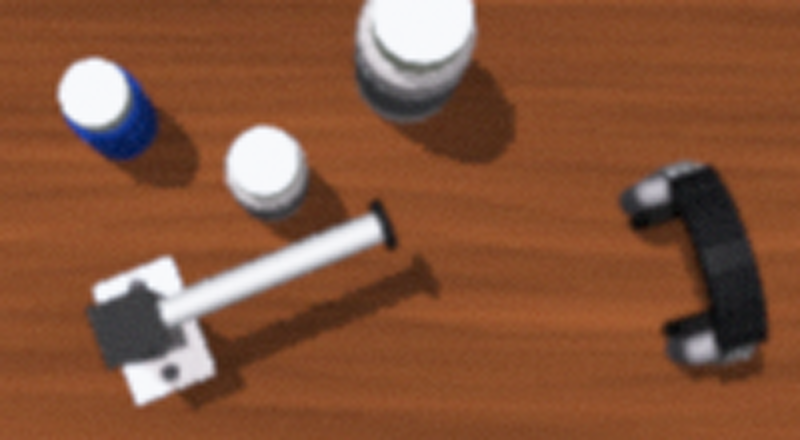

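View pics/c3.png

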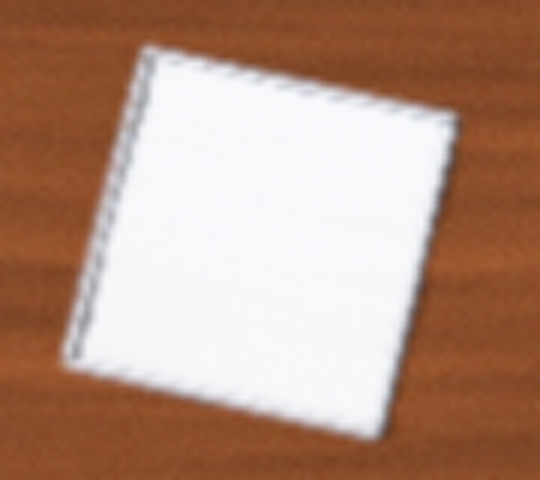

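```bash
python3 - <<'E'
from h import *
b=cams.snapshot('top'); a=cams.snapshot('scene')
P=lambda x,y:((x+.5)/4-.5+170,(y+.5)/4-.5+170)
Q=lambda x,y:((x+.5)/6-.5+90,(y+.5)/6-.5+185)
C=lambda x,y:((x+.5)/4-.5+190,(y+.5)/4-.5+110)
print('can top',onz(b,P(264,161),.155), onz(a,C(258,218),.155))
p1=onz(b,P(172,305),.15);p2=onz(b,P(381,226),.15);print('bar',p1,p2,np.linalg.norm(p1-p2))
print('bar scene',onz(a,C(300,104),.15),onz(a,C(122,194),.15))
print('post top',onz(b,P(134,325),.171),onz(a,C(324,70),.171))
print('foot',[onz(b,P(*q),.008).round(3) for q in [(93,290),(170,257),(215,372),(140,405)]])
t=[onz(b,Q(*q),.012) for q in [(145,45),(457,115),(380,438),(65,362)]];print('tray',np.round(t,3),np.mean(t,0))
print('band crown edges',onz(b,P(706,258),.156),onz(b,P(748,252),.156))
print('big can',onz(b,P(425,25),.2))
for n,s in (('scene',a),('top',b)):
    r=[d for d in nets.masks_of('defenders',n)]
    for d in r:
        ys,xs=np.where(d['region']); print(n,round(d['confidence'],2),xs.min(),xs.max(),ys.min(),ys.max(),d['region'].sum())
B=cv2.resize(a['color'][155:245,95:165],None,fx=6,fy=6,interpolation=2)
cv2.imwrite('pics/c4.png',B[:,:,::-1])
E
```

```text
can top [0.55369993 0.00063394 0.155     ] [0.55795042 0.00094908 0.155     ]
bar [0.46124031 0.05806977 0.15      ] [ 0.51310541 -0.07490134  0.15      ] 0.14272808543587062
bar scene [0.45491566 0.06655182 0.15      ] [ 0.50662443 -0.06630063  0.15      ]
post top [0.44797683 0.07965513 0.171     ] [0.45215087 0.08289685 0.171     ]
foot [array([0.475, 0.128, 0.008]), array([0.499, 0.073, 0.008]), array([0.417, 0.039, 0.008]), array([0.393, 0.092, 0.008])]
tray [[0.618 0.368 0.012]
 [0.585 0.211 0.012]
 [0.429 0.242 0.012]
 [0.462 0.399 0.012]] [0.5237038  0.30498209 0.012     ]
band crown edges [ 0.49391578 -0.28282965  0.156     ] [ 0.49790643 -0.31010314  0.156     ]
big can [ 0.63489967 -0.09999255  0.2       ]
scene 0.87 109 153 166 238 1867
top 0.54 101 165 193 256 2987
```

View pics/c4.png

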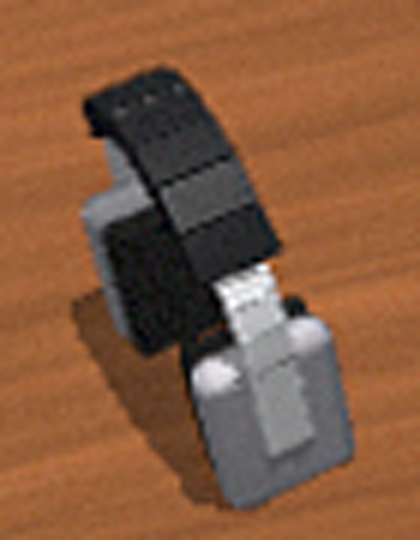

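The crops confirm it: the small grey can at scene (253,187) stands next to the bar, and the larger grey can and the blue one are the look-alikes. The tool's x axis is already parallel to the bar. Next I move over to the can.

Call:
servo_tool(
  series="0.085 0 0 -0.05 0; 0.085 -0.01 -0.012 -0.05 0; 0.085 -0.03 -0.036 0 0; 0.085 -0.03 -0.036 0 0; 0.085 -0.03 -0.036 0 0; 0.085 -0.03 -0.036 0 0; 0.085 -0.03 -0.036 0 0; 0.085 -0.03 -0.036 0 0; 0.085 -0.03 -0.036 0 0; 0.085 -0.03 -0.036 0 0; 0.085 -0.03 -0.036 0 0; 0.085 -0.03 -0.036 0 0",
  newtons=40,
)

```text
time: 2.45
tool_pos: [0.4601, -0.1611, 0.3505]
tool_rot: [-2.586, 1.784, -0.001]
wrist_force: [0.5, -0.3, 0.2]
width: 0.0845
```

Call:
servo_tool(
  series="0.085 -0.03 -0.037 0 0; 0.085 -0.03 -0.037 0 0; 0.085 -0.03 -0.037 0 0; 0.085 -0.0275 -0.036 0 0; 0.085 0 0 0 0; 0.085 0 0 0 0",
)

```text
time: 3.2
tool_pos: [0.5551, -0.0009, 0.3502]
tool_rot: [2.585, -1.784, -0.0]
wrist_force: [0.4, -1.0, 0.8]
width: 0.0855
```

```bash
python3 - <<'E'
from h import *
s=cams.snapshot('wrist'); save(s,'w1.png'); print(sense()['tool_pos'],w(s,[0,0,0]))
for t in ['can','stand']:
  for d in nets.find_in(t,'wrist'): print(t,w(s,d['xyz']).round(3),pix(s,w(s,d['xyz'])).round(),round(d['confidence'],2))
E
```

```text
[ 0.55504988 -0.00139971  0.35029506] [0.63053511 0.02765141 0.47442455]
can [0.561 0.003 0.154] [253. 165.] 0.87
can [0.598 0.105 0.155] [164.  91.] 0.57
can [ 0.639 -0.087  0.22 ] [397. 132.] 0.55
stand [0.469 0.07  0.155] [163. 223.] 0.87
stand [ 0.518 -0.282  0.08 ] [438. 255.] 0.26
```

View pics/w1.png

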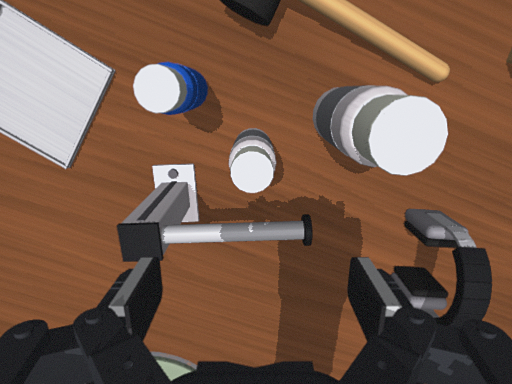

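The wrist view shows the can cap top at (252,171), the bar running from (162,234) to its disc at (307,230), and the defenders at lower right.

```bash
python3 - <<'E'
from h import *
s=cams.snapshot('wrist'); g=s['color']
B=cv2.resize(g[120:270,110:320],None,fx=3.8,fy=3.8,interpolation=2); cv2.imwrite('pics/w1c.png',B[:,:,::-1])
B=cv2.resize(g[190:350,340:510],None,fx=3.7,fy=3.7,interpolation=2); cv2.imwrite('pics/w1d.png',B[:,:,::-1])
print(onz(s,(252,171),.155),onz(s,(163,234),.15),onz(s,(303,230.5),.15),onz(s,(140.5,240),.171))
E
```

```text
[0.55550039 0.0010394  0.155     ] [0.45422372 0.06658793 0.15      ] [ 0.51177544 -0.07433651  0.15      ] [0.45092979 0.08382994 0.171     ]
```

View pics/w1c.png

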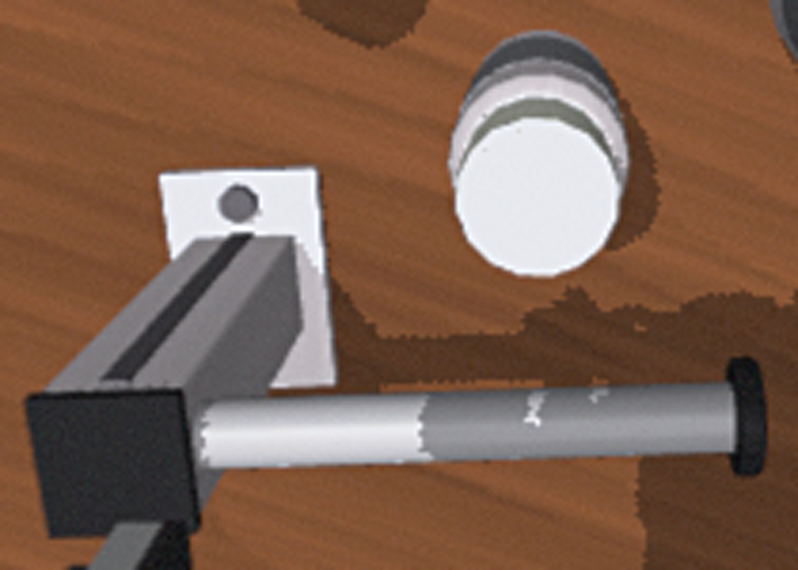

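View pics/w1d.png

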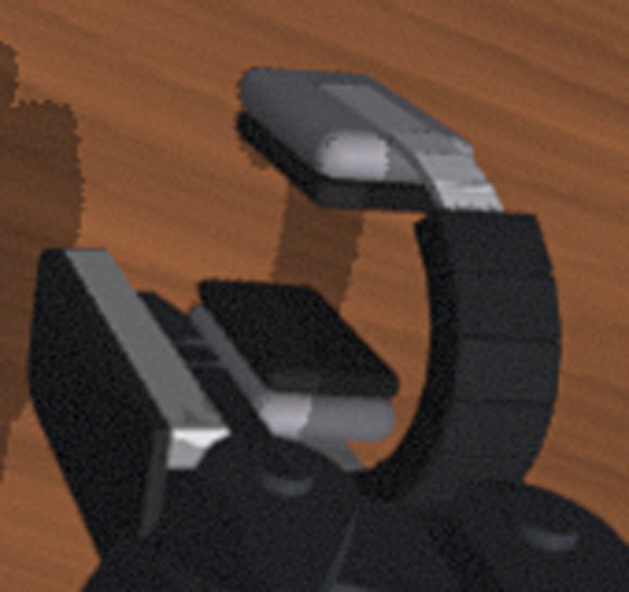

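Call:
servo_tool(
  series="0.085 -0.002 -0.001 0.03 0; 0.085 0 0 0.03 0; 0.085 0 0 0.03 0; 0.085 0 0 0.03 0; 0.085 0 0 0.03 0; 0.085 0 0 0.025 0; 0.085 0 0 0.02 0; 0.085 0 0 0.016 0; 0.085 0 0 0 0; 0.03 0 0 0 0; 0.03 0 0 0 0; 0.03 0 0 0 0",
  newtons=35,
)

```text
time: 4.9
tool_pos: [0.556, 0.0018, 0.1401]
tool_rot: [-2.585, 1.784, -0.002]
wrist_force: [-0.5, 0.1, 4.6]
width: 0.0436
```

Call:
servo_tool(
  series="0.03 0 0 0 0; 0.03 0 0 0 0; 0.03 0 0 0 0; 0.03 0 0 -0.01 0; 0.03 0 0 -0.02 0",
)

```text
time: 5.52
tool_pos: [0.5551, 0.0017, 0.1697]
tool_rot: [2.585, -1.784, -0.002]
wrist_force: [-1.3, -0.8, -1.6]
width: 0.0435
```

```bash
python3 - <<'E'
from h import *
s=cams.snapshot('scene'); print(sense()['width'],sense()['wrist_force'])
B=cv2.resize(s['color'][60:260,150:400],None,fx=3,fy=3,interpolation=2); cv2.imwrite('pics/s2.png',B[:,:,::-1])
E
```

```text
0.04356105269874418 [ 1.47998892 -0.18496565  1.06626292]
```

View pics/s2.png

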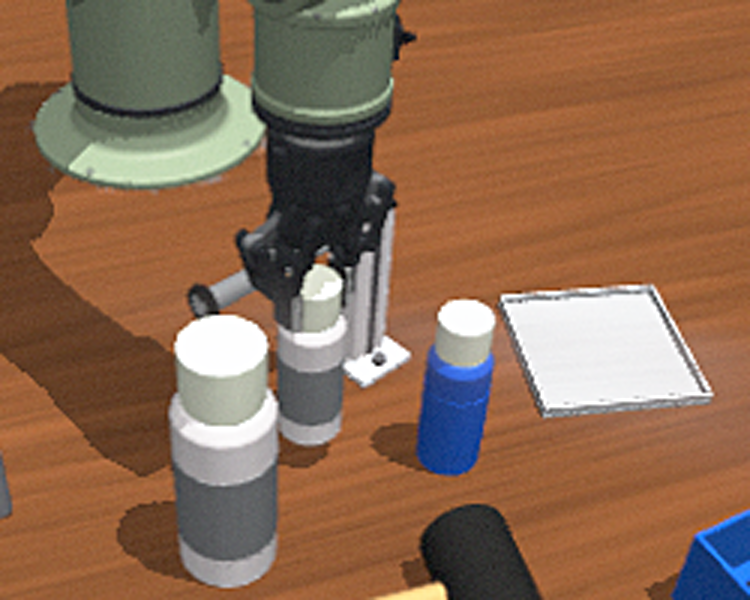

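Call:
servo_tool(
  series="0.03 0 0 -0.03 0; 0.03 0 0 -0.035 0; 0.03 0 0 -0.035 0; 0.03 0 0 -0.035 0; 0.03 0 0 -0.03 0; 0.03 -0.01 -0.003 -0.02 0; 0.03 -0.025 -0.006 0 0; 0.03 -0.03 -0.008 0 0; 0.03 -0.03 -0.008 0 0; 0.03 -0.03 -0.008 0 0; 0.03 -0.03 -0.008 0 0; 0.03 -0.03 -0.008 0 0",
)

```text
time: 7.08
tool_pos: [0.5354, 0.193, 0.3545]
tool_rot: [-2.586, 1.784, -0.0]
wrist_force: [0.0, -0.7, -2.3]
width: 0.0432
```

Call:
servo_tool(
  series="0.03 -0.03 -0.008 0 0; 0.03 -0.03 -0.008 0 0; 0.03 -0.025 -0.008 0 0; 0.03 -0.015 -0.005 0 0; 0.03 -0.01 0 0 0; 0.03 0 0 0 0; 0.03 0 0 0 0",
)

```text
time: 7.95
tool_pos: [0.5241, 0.3043, 0.3544]
tool_rot: [2.585, -1.785, 0.001]
wrist_force: [0.2, 0.1, -2.0]
width: 0.0432
```

```bash
python3 - <<'E'
from h import *
print(sense()['tool_pos'],sense()['width'])
for n in ['scene','wrist','top']:
    s=cams.snapshot(n); save(s,n+'3.png')
    for d in nets.find_in('tray',n)+nets.find_in('can',n): print(n,w(s,d['xyz']).round(3),round(d['confidence'],2))
E
```

```text
[0.52407285 0.30432126 0.35439664] 0.043241171796952464
scene [0.529 0.309 0.007] 0.7
scene [0.539 0.286 0.292] 0.77
scene [ 0.667 -0.105  0.149] 0.71
scene [0.616 0.107 0.094] 0.62
wrist [0.542 0.326 0.006] 0.71
wrist [0.534 0.31  0.372] 0.92
wrist [0.6   0.13  0.123] 0.78
wrist [ 0.621 -0.069  0.007] 0.52
top [0.518 0.301 0.005] 0.75
top [0.588 0.107 0.145] 0.93
top [0.511 0.284 0.312] 0.65
top [ 0.62  -0.1    0.222] 0.58
```

View pics/scene3.png

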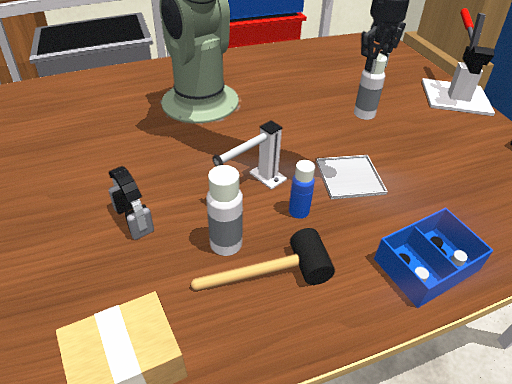

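The scene view shows the can held upright at (369,90), above the tray at (350,177). I lower it now.

Call:
servo_tool(
  series="0.03 0 0 0.025 0; 0.03 0 0 0.03 0; 0.03 0 0 0.03 0; 0.03 0 0 0.03 0; 0.03 0 0 0.03 0; 0.03 0 0 0.025 0; 0.03 0 0 0.02 0; 0.03 0 0 0.01 0; 0.03 0 0 0.004 0; 0.03 0 0 0.002 0; 0.03 0 0 0.002 0; 0.03 0 0 0 0",
)

```text
time: 9.9
tool_pos: [0.5239, 0.3052, 0.1465]
tool_rot: [-2.585, 1.784, -0.0]
wrist_force: [0.6, -0.6, -3.1]
width: 0.043
```

Call:
servo_tool(
  series="0.03 0 0 0.001 0; 0.03 0 0 0.001 0; 0.03 0 0 0.001 0; 0.03 0 0 0 0",
)

```text
time: 10.4
tool_pos: [0.5241, 0.3055, 0.1441]
tool_rot: [-2.585, 1.784, -0.001]
wrist_force: [-1.8, -0.1, 10.2]
width: 0.0436
```

Contact at 10 N and the can is seated, so I open the fingers and rise.

Call:
servo_tool(
  series="0.05 0 0 0 0; 0.06 0 0 0 0; 0.085 0 0 0 0; 0.085 0 0 0 0; 0.085 0 0 0 0; 0.085 0 0 -0.02 0; 0.085 0 0 -0.03 0; 0.085 0 0 -0.04 0; 0.085 0 0 -0.04 0; 0.085 0 0 -0.04 0; 0.085 0 0 -0.04 0",
)

```text
time: 11.78
tool_pos: [0.5234, 0.3052, 0.3563]
tool_rot: [-2.585, 1.783, -0.001]
wrist_force: [0.2, -0.7, 0.2]
width: 0.0848
```

```bash
python3 - <<'E'
from h import *
for n in ['scene','top']:
    s=cams.snapshot(n); save(s,n+'4.png')
    for d in nets.find_in('can',n): print(n,w(s,d['xyz']).round(3),round(d['confidence'],2))
    g=s['color']; g=g[60:260,90:400] if n=='scene' else g[140:290,90:390]
    cv2.imwrite('pics/'+n+'4c.png',cv2.resize(g,None,fx=2.5,fy=2.5,interpolation=2)[:,:,::-1])
E
```

```text
scene [ 0.665 -0.106  0.147] 0.91
scene [0.538 0.29  0.098] 0.69
scene [0.615 0.106 0.096] 0.65
top [ 0.62  -0.095  0.22 ] 0.87
top [0.518 0.291 0.123] 0.58
top [0.585 0.108 0.147] 0.55
top [0.748 0.036 0.048] 0.33
```

View pics/scene4c.png

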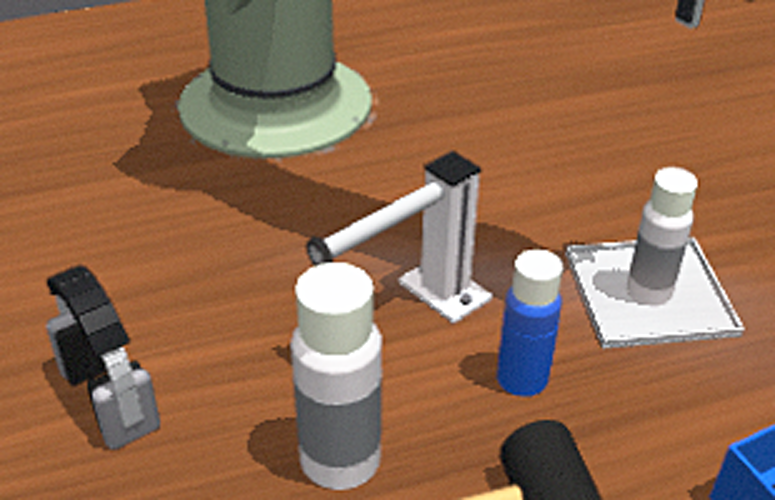

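View pics/top4c.png

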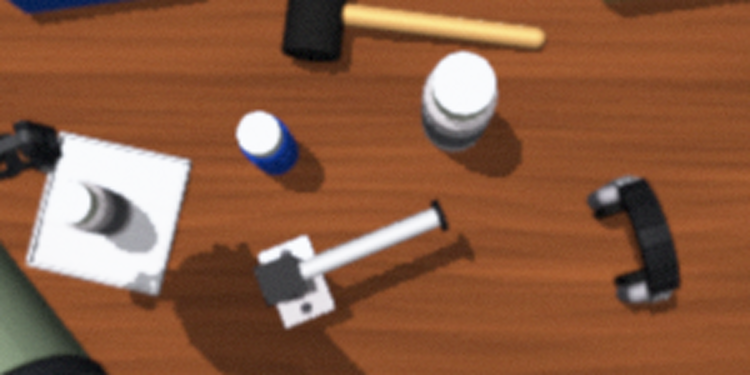

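The can stands upright inside the tray, at (665,240) in the scene crop. Next I go to the defenders.

Call:
servo_tool(
  series="0.085 0.023 0.01 -0.01 0; 0.085 0.046 0.02 -0.01 0; 0.085 0.046 0.02 0 0; 0.085 0.046 0.02 0 0; 0.085 0.046 0.02 0 0; 0.085 0.046 0.02 0 0; 0.085 0.046 0.02 0 0; 0.085 0.046 0.02 0 0; 0.085 0.046 0.02 0 0; 0.085 0.046 0.02 0 0; 0.085 0.046 0.02 0 0; 0.085 0.046 0.02 0 0",
)

```text
time: 13.48
tool_pos: [0.4958, -0.2724, 0.3729]
tool_rot: [2.586, -1.784, -0.002]
wrist_force: [0.4, -0.3, 0.1]
width: 0.0851
```

Call:
servo_tool(
  series="0.085 0.024 0.01 0 0; 0.085 0 0 0 0; 0.085 0 0 0 0; 0.085 0 0 0 0",
)

```text
time: 13.98
tool_pos: [0.4958, -0.2959, 0.3733]
tool_rot: [-2.587, 1.782, 0.0]
wrist_force: [-0.3, 0.5, 0.1]
width: 0.0847
```

```bash
python3 - <<'E'
from h import *
print(sense()['tool_pos'])
s=cams.snapshot('wrist'); save(s,'w5.png')
for d in nets.find_in('defenders','wrist')+nets.find_in('band_crown','wrist'): print(w(s,d['xyz']).round(3),pix(s,w(s,d['xyz'])),round(d['confidence'],2))
for d in nets.masks_of('defenders','wrist'): ys,xs=np.where(d['region']); print(round(d['confidence'],2),xs.min(),xs.max(),ys.min(),ys.max(),len(xs))
E
```

```text
[ 0.49583796 -0.29585538  0.37333994]
[ 0.508 -0.29   0.149] [253.75959486 153.68300564] 0.86
[ 0.508 -0.294  0.144] [256.42561355 154.05028033] 0.71
0.76 231 282 97 211 4053
```

View pics/w5.png

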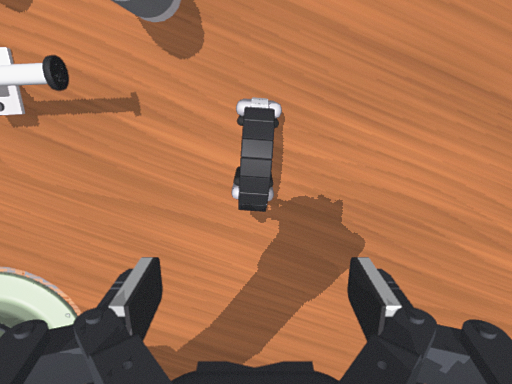

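```bash
cat > fit.py <<'E'
from h import *
from scipy.optimize import minimize
def arc(y0,r,n=13):
    a=np.linspace(0,np.pi,n); return [(r*np.cos(t),y0,82*1e-3+r*np.sin(t)) for t in a]
def parts():
    P=[]
    for sx in (-1,1):
        P.append([(sx*x,y,z) for x in(.034,.066) for y in(-.029,.029) for z in(0,.078)])
    a=np.linspace(0,np.pi,13)
    for i in range(12):
        P.append([(r*np.cos(t),y,.082+r*np.sin(t)) for r in(.058,.074) for t in a[i:i+2] for y in(-.017,.017)])
    return [np.array(p) for p in P]
PT=parts()
def render(s,x,y,th,sc=4,z=0):
    m=np.zeros((384*sc,512*sc),np.uint8); c,sn=np.cos(th),np.sin(th)
    for p in PT:
        q=p@np.array([[c,sn,0],[-sn,c,0],[0,0,1]])+[x,y,z]
        u=np.array([pix(s,k) for k in q]); u=((u+.5)*sc-.5)
        cv2.fillConvexPoly(m,cv2.convexHull(u.round().astype(np.int32)),1)
    return m
E
python3 - <<'E'
from fit import *
s=cams.snapshot('wrist'); d=nets.masks_of('defenders','wrist')[0]; 
a=cams.snapshot('scene'); e=max(nets.masks_of('defenders','scene'),key=lambda d:d['confidence'])
def iou(s,reg,p,sc=4):
    M=cv2.resize(reg.astype(np.uint8),None,fx=sc,fy=sc,interpolation=0); R=render(s,*p,sc); return (M&R).sum()/(M|R).sum()
for name,sets in (('w',[(s,d)]),('s',[(a,e)]),('both',[(s,d),(a,e)])):
    f=lambda p:-sum(iou(c,k['region'],p) for c,k in sets)
    r=minimize(f,[.496,-.296,.18],method='Nelder-Mead',options=dict(initial_simplex=[[.496,-.296,.18],[.506,-.296,.18],[.496,-.286,.18],[.496,-.296,.3]],maxfev=90))
    print(name,r.x.round(4),r.fun)
p=r.x
B=s['color'].copy(); m=render(s,*p,4); B=cv2.resize(B,None,fx=4,fy=4,interpolation=2)
cs,_=cv2.findContours(m,0,2); cv2.drawContours(B,cs,-1,(0,255,0),1)
B=B[340:900,760:1300]; cv2.imwrite('pics/w5o.png',B[:,:,::-1])
B=cv2.resize(a['color'],None,fx=4,fy=4,interpolation=2); cs,_=cv2.findContours(render(a,*p,4),0,2); cv2.drawContours(B,cs,-1,(0,255,0),1)
cv2.imwrite('pics/s5o.png',B[600:1000,380:680,::-1])
E
```

```text
w [ 0.4948 -0.2971  0.2909] -0.8911618366526687
s [ 0.4933 -0.296   0.2475] -0.9105906057171641
both [ 0.4933 -0.2968  0.2729] -1.788550383705734
```

View pics/w5o.png

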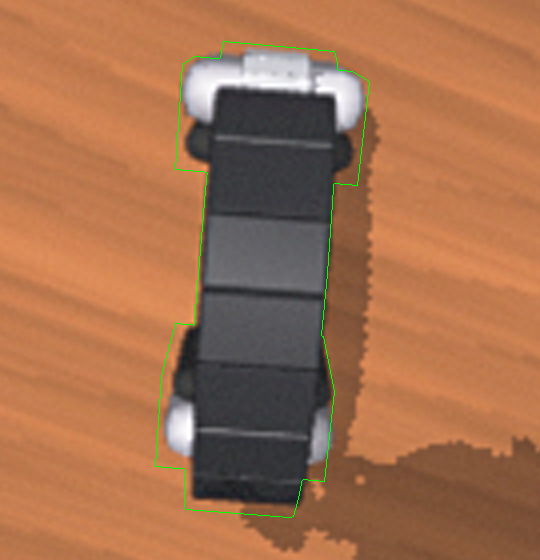

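View pics/s5o.png

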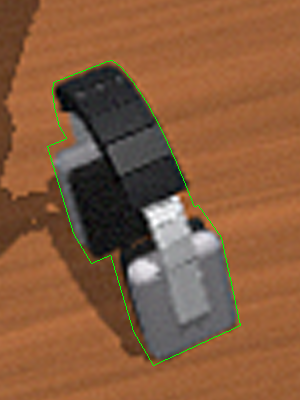

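The fit overlay agrees well in both views: crown near (0.494,-0.298), yaw about 0.27. I turn the gripper by 0.093 and descend.

Call:
servo_tool(
  series="0.085 0.001 0.0025 0.02 0.05; 0.085 0 0 0.03 0.043; 0.085 0 0 0.03 0; 0.085 0 0 0.03 0; 0.085 0 0 0.03 0; 0.085 0 0 0.03 0; 0.085 0 0 0.02 0; 0.085 0 0 0.015 0; 0.085 0 0 0.007 0; 0.085 0 0 0.002 0; 0.085 0 0 0 0; 0.085 0 0 0 0",
  newtons=40,
)

```text
time: 15.88
tool_pos: [0.4939, -0.2989, 0.1598]
tool_rot: [-2.5, 1.903, -0.001]
wrist_force: [0.1, 0.5, 1.0]
width: 0.085
```

```bash
python3 - <<'E'
from h import *
print(sense()['tool_pos'],sense()['wrist_force'])
s=cams.snapshot('wrist'); save(s,'w6.png')
a=cams.snapshot('scene'); cv2.imwrite('pics/s6.png',cv2.resize(a['color'][120:250,70:190],None,fx=4.5,fy=4.5,interpolation=2)[:,:,::-1])
E
```

```text
[ 0.49386421 -0.29888734  0.15983612] [0.07163391 0.54743982 1.03500555]
```

View pics/w6.png

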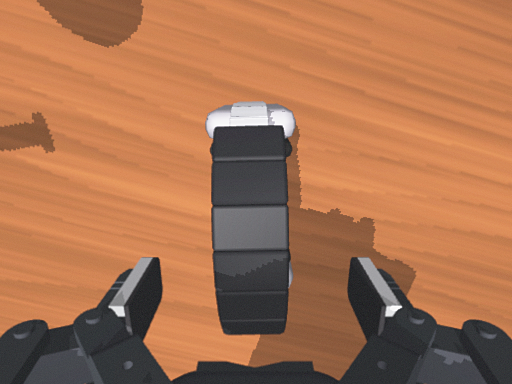

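View pics/s6.png

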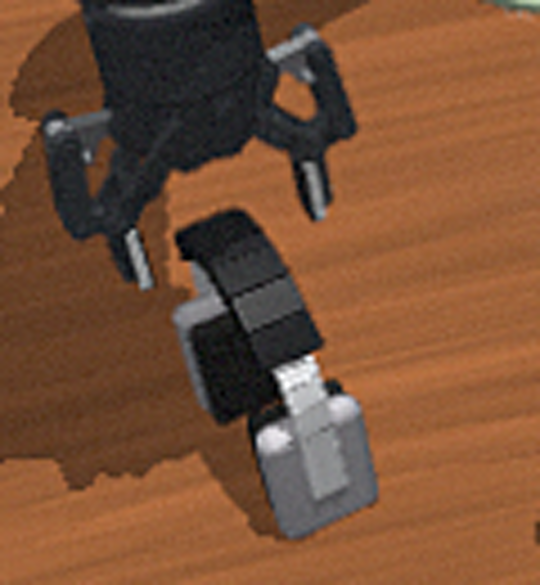

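```bash
python3 - <<'E'
from fit import *
s=cams.snapshot('wrist'); p=sense()['tool_pos']
print(pix(s,p),pix(s,[p[0],p[1],.156]),pix(s,[.4935,-.297,.156]))
B=cv2.resize(s['color'],None,fx=2,fy=2,interpolation=2); 
for q,col in (([.4935,-.297,.27],(0,255,0)),([.494,-.298,.27],(255,0,0))):
    m=render(s,*q,2); cs,_=cv2.findContours(m,0,2); cv2.drawContours(B,cs,-1,col,1)
cv2.imwrite('pics/w6o.png',B[160:760,250:800,::-1])
E
```

```text
[254.39116709 281.5560409 ] [254.38554915 277.04630877] [250.27705793 276.5759546 ]
```

View pics/w6o.png

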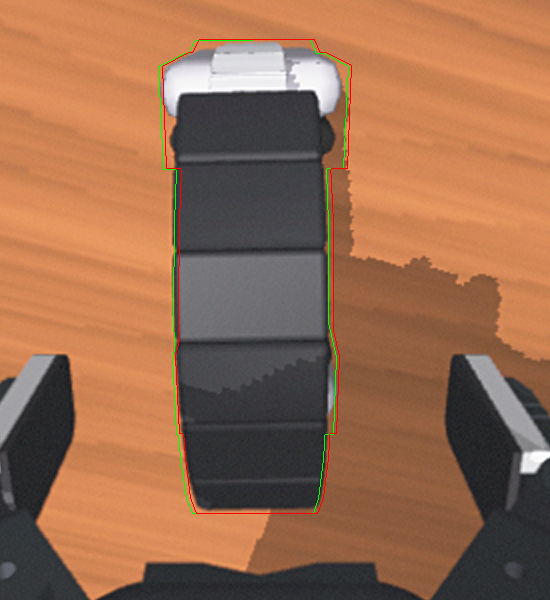

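The model outline overlays the band closely. I close on the crown and lift.

Call:
servo_tool(
  series="0.02 0 0 0 0; 0.02 0 0 0 0; 0.02 0 0 0 0; 0.02 0 0 0 0; 0.02 0 0 0 0; 0.02 0 0 -0.005 0; 0.02 0 0 -0.01 0; 0.02 0 0 -0.015 0; 0.02 0 0 0 0; 0.02 0 0 0 0",
  newtons=45,
)

```text
time: 17.27
tool_pos: [0.4936, -0.2988, 0.1893]
tool_rot: [2.5, -1.903, 0.0]
wrist_force: [-0.6, 0.3, -2.3]
width: 0.0328
```

```bash
python3 - <<'E'
from h import *
print(sense()['tool_pos'],sense()['wrist_force'],sense()['width'])
s=cams.snapshot('wrist'); save(s,'w7.png')
a=cams.snapshot('scene'); cv2.imwrite('pics/s7.png',cv2.resize(a['color'][120:250,70:190],None,fx=4.5,fy=4.5,interpolation=2)[:,:,::-1])
E
```

```text
[ 0.49355274 -0.29878202  0.18932527] [-0.56622161  0.3083554  -2.28508771] 0.03282898231320901
```

View pics/w7.png

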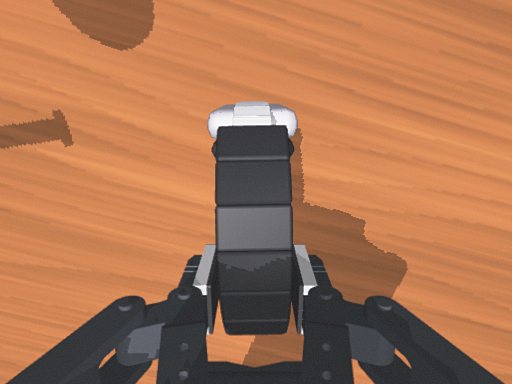

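View pics/s7.png

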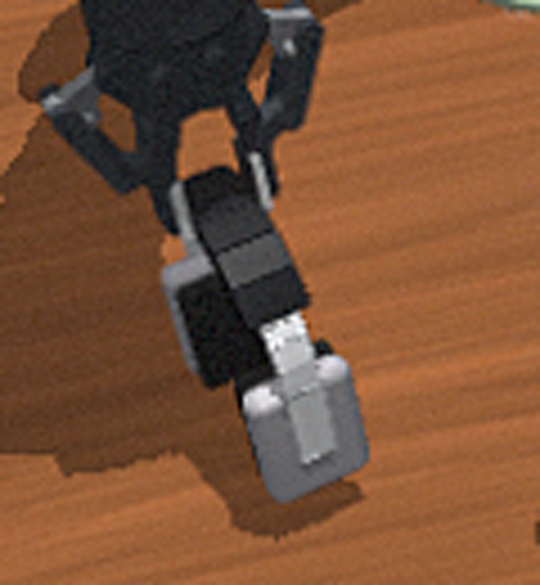

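Held: the opening is 33 mm and the load about 2.3 N. I lift, then carry.

Call:
servo_tool(
  series="0.02 0 0 -0.015 0; 0.02 0 0 -0.025 0; 0.02 0 0 -0.03 0; 0.02 0 0 -0.03 0; 0.02 0 0 -0.03 0; 0.02 0 0 -0.025 0; 0.02 0 0 -0.015 0; 0.02 0 0 -0.006 0; 0.02 -0.01 -0.0024 0 -0.03; 0.02 -0.018 -0.0044 0 -0.03; 0.02 -0.025 -0.006 0 -0.03; 0.02 -0.025 -0.006 0 -0.019",
)

```text
time: 18.88
tool_pos: [0.4863, -0.2164, 0.3651]
tool_rot: [-2.602, 1.76, 0.001]
wrist_force: [0.7, 0.4, -2.3]
width: 0.0327
```

```bash
python3 - <<'E'
from h import *
from scipy.spatial.transform import Rotation as R
q=sense(); M=R.from_rotvec(q['tool_rot']).as_matrix(); print(q['tool_pos'],q['width'],np.arctan2(M[1,0],M[0,0])+np.pi/2)
print((np.array([.4848,-.0055,.3652])-q['tool_pos'])@M)
E
```

```text
[ 0.48629138 -0.21644207  0.36513118] 0.03270065913350454 0.3813806525889476
[-1.96341339e-01 -7.71288903e-02  3.53298832e-07]
```

Call:
servo_tool(
  series="0.02 -0.025 -0.01 0 0; 0.02 -0.025 -0.01 0 0; 0.02 -0.025 -0.01 0 0; 0.02 -0.025 -0.01 0 0; 0.02 -0.025 -0.01 0 0; 0.02 -0.025 -0.01 0 0; 0.02 -0.02 -0.008 0 0; 0.02 -0.015 -0.005 0 0; 0.02 -0.011 -0.004 0 0; 0.02 0 0 0 0; 0.02 0 0 0 0; 0.02 0 0 0 0",
)

```text
time: 20.38
tool_pos: [0.4857, -0.0089, 0.3652]
tool_rot: [2.599, -1.765, -0.0]
wrist_force: [0.4, -0.0, -1.7]
width: 0.0332
```

```bash
python3 - <<'E'
from fit import *
q=sense(); print(q['tool_pos'],q['width'])
a=cams.snapshot('scene'); b=cams.snapshot('top'); s=cams.snapshot('wrist'); save(s,'w8.png')
B=cv2.resize(a['color'],None,fx=4,fy=4,interpolation=2)
p=q['tool_pos']; m=render(a,p[0],p[1],.38,4,p[2]-.1598); cs,_=cv2.findContours(m,0,2); cv2.drawContours(B,cs,-1,(0,255,0),1)
def seg(i,s,f,P,Q,col): 
    u=[tuple(((pix(s,k)+.5)*f-.5).round().astype(int).tolist()) for k in (P,Q)]; cv2.line(i,*u,col,1)
bt=np.array([.4848,-.0055,.15]); ys=np.array([-np.sin(.38),np.cos(.38),0]); 
seg(B,a,4,bt-ys*.075,bt+ys*.075,(255,0,0))
cv2.imwrite('pics/s8.png',B[200:800,800:1340,::-1])
B=cv2.resize(b['color'],None,fx=4,fy=4,interpolation=2); seg(B,b,4,bt-ys*.075,bt+ys*.075,(255,0,0)); cv2.imwrite('pics/t8.png',B[700:1150,700:1200,::-1])
E
```

```text
[ 0.48567561 -0.00892934  0.36522926] 0.03322894788450852
```

View pics/s8.png

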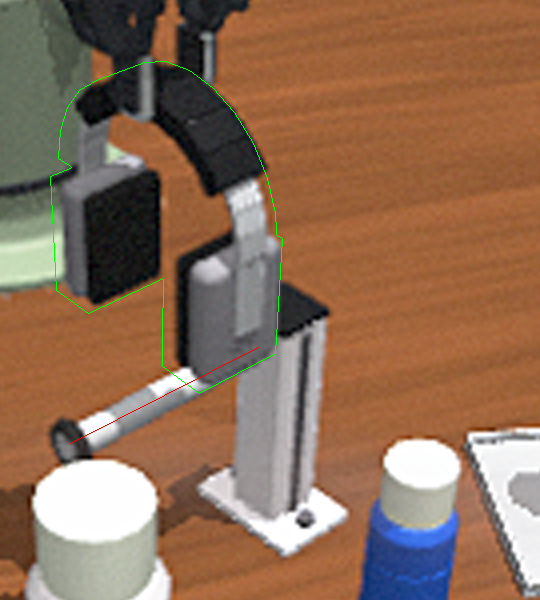

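View pics/w8.png

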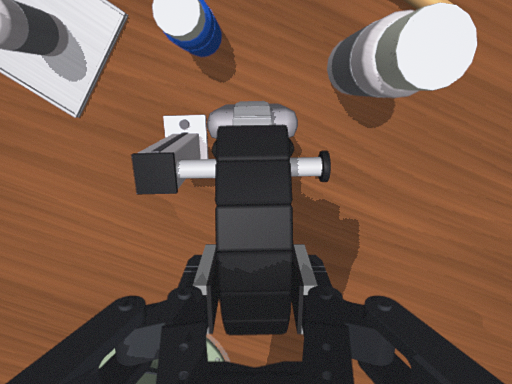

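View pics/t8.png

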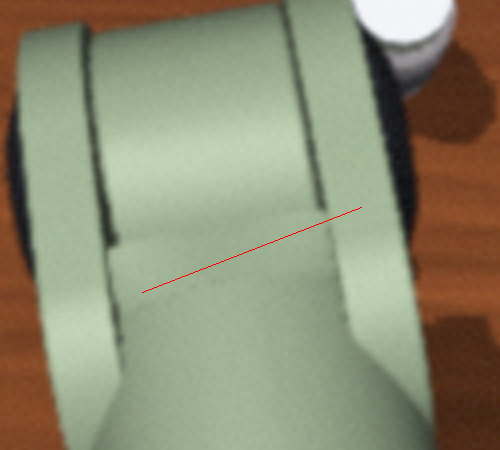

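```bash
python3 - <<'E'
from fit import *
s=cams.snapshot('wrist'); B=cv2.resize(s['color'][80:220,120:350],None,fx=3.4,fy=3.4,interpolation=2)
cv2.imwrite('pics/w8c.png',B[:,:,::-1])
g=cv2.cvtColor(s['color'],cv2.COLOR_RGB2HSV)
for x in (184,190,200,208,300,306,312,317):
    col=g[150:190,x]; k=np.where(col[:,1]<60)[0]+150; print(x,k.min(),k.max(),len(k),onz(s,(x,k.mean()),.15).round(4))
p1=onz(s,(180,170),.15);p2=onz(s,(318,167),.15);print(p1,p2,np.arctan2(-(p1-p2)[0],(p1-p2)[1]),(p1+p2)/2)
E
```

```text
184 150 179 30 [0.4614 0.062  0.15  ]
190 150 177 28 [0.4648 0.0564 0.15  ]
200 150 177 28 [0.4687 0.0465 0.15  ]
208 157 177 21 [0.4682 0.0374 0.15  ]
300 158 175 18 [ 0.5048 -0.0533  0.15  ]
306 157 175 19 [ 0.5076 -0.059   0.15  ]
312 157 175 19 [ 0.51   -0.0649  0.15  ]
317 157 175 19 [ 0.5119 -0.0698  0.15  ]
[0.45415048 0.06410879 0.15      ] [ 0.51135027 -0.07128228  0.15      ] 0.39973283350802113 [ 0.48275038 -0.00358674  0.15      ]
```

View pics/w8c.png

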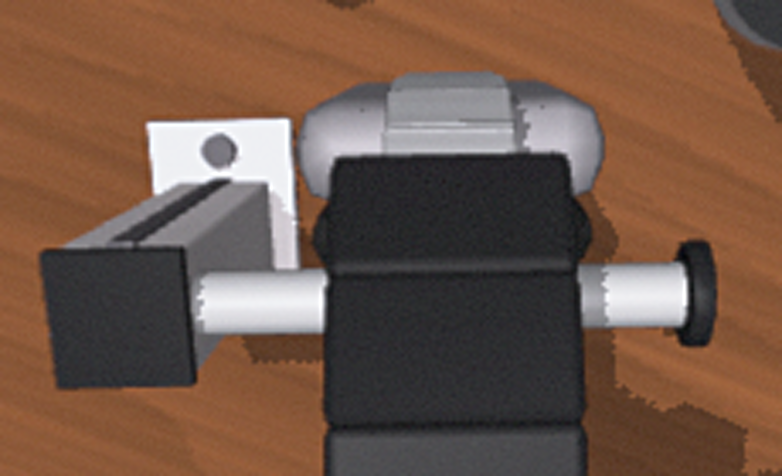

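The wrist view shows the band squarely across the bar, mid-way between the post at (155,170) and the disc at (325,166). I lower it now.

Call:
servo_tool(
  series="0.02 -0.003 0 0.01 -0.008; 0.02 0 0 0.02 0; 0.02 0 0 0.025 0; 0.02 0 0 0.025 0; 0.02 0 0 0.025 0; 0.02 0 0 0.025 0; 0.02 0 0 0.02 0; 0.02 0 0 0.015 0; 0.02 0 0 0.008 0; 0.02 0 0 0 0; 0.02 0 0 0 0",
)

```text
time: 21.95
tool_pos: [0.4848, -0.0055, 0.1928]
tool_rot: [-2.606, 1.753, -0.001]
wrist_force: [1.1, 0.3, -3.3]
width: 0.0332
```

```bash
python3 - <<'E'
from fit import *
q=sense(); print(q['tool_pos'],q['width'],q['wrist_force'])
a=cams.snapshot('scene'); s=cams.snapshot('wrist'); save(s,'w9.png')
B=cv2.resize(a['color'],None,fx=5,fy=5,interpolation=2)
cv2.imwrite('pics/s9.png',B[500:1080,950:1600,::-1])
E
```

```text
[ 0.48484293 -0.00548386  0.19281838] 0.03318023675500066 [ 1.07590489  0.26585875 -3.33253372]
```

View pics/s9.png

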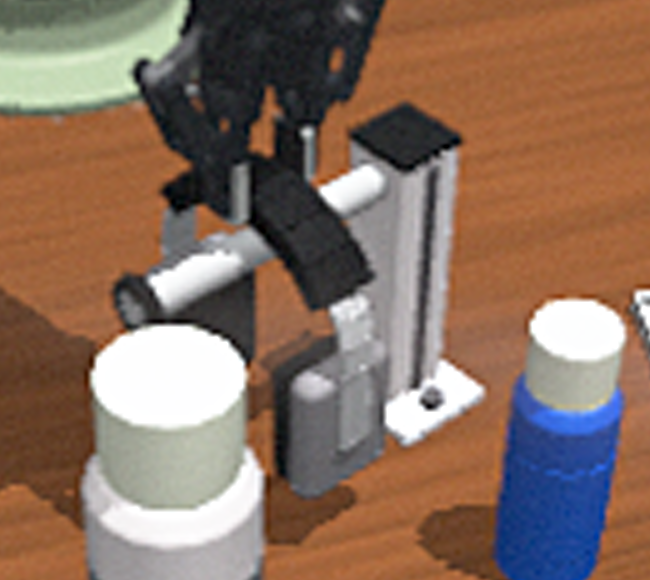

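View pics/w9.png

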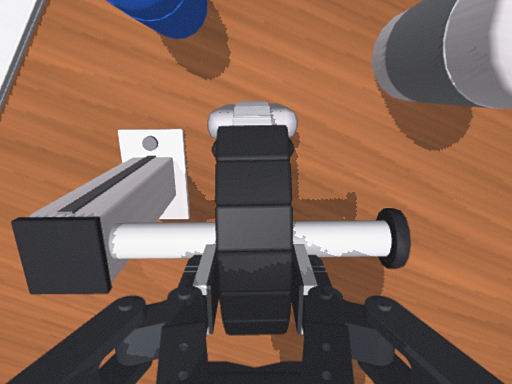

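There is a cup on each side of the bar, so I continue slowly to contact.

Call:
servo_tool(
  series="0.02 0 0 0.005 0; 0.02 0 0 0.003 0; 0.02 0 0 0.002 0; 0.02 0 0 0.001 0; 0.02 0 0 0.001 0; 0.02 0 0 0 0; 0.02 0 0 0 0",
)

```text
time: 22.92
tool_pos: [0.4846, -0.0055, 0.1803]
tool_rot: [-2.607, 1.753, -0.0]
wrist_force: [0.2, -0.3, -2.2]
width: 0.0331
```

Call:
servo_tool(
  series="0.02 0 0 0.001 0; 0.02 0 0 0 0; 0.02 0 0 0.001 0; 0.02 0 0 0 0",
)

```text
time: 23.42
tool_pos: [0.4847, -0.0055, 0.1791]
tool_rot: [-2.607, 1.753, -0.001]
wrist_force: [-6.8, 0.5, 19.3]
width: 0.033
```

Call:
servo_tool(
  series="0.02 0 0 -0.003 0; 0.02 0 0.003 0 0; 0.02 0 0 0.001 0; 0.02 0 0 0.001 0; 0.02 0 0 0.001 0; 0.02 0 0 0 0; 0.02 0 0 0 0",
)

```text
time: 24.3
tool_pos: [0.4817, -0.0067, 0.1791]
tool_rot: [2.607, -1.753, 0.001]
wrist_force: [-9.1, -0.6, 22.7]
width: 0.0331
```

```bash
python3 - <<'E'
from fit import *
q=sense(); print(q['tool_pos'],q['wrist_force'],q['moment'])
a=cams.snapshot('scene'); s=cams.snapshot('wrist'); save(s,'w10.png')
B=cv2.resize(a['color'],None,fx=5,fy=5,interpolation=2)
p=q['tool_pos']; m=render(a,p[0],p[1],.388,5,p[2]-.1598); cs,_=cv2.findContours(m,0,2); cv2.drawContours(B,cs,-1,(0,255,0),1)
cv2.imwrite('pics/s10.png',B[500:1080,950:1600,::-1])
E
```

```text
[ 0.48171544 -0.00671248  0.17905642] [-9.13465457 -0.55479991 22.71949558] [-0.2917991   1.85096395  0.04489428]
```

View pics/s10.png

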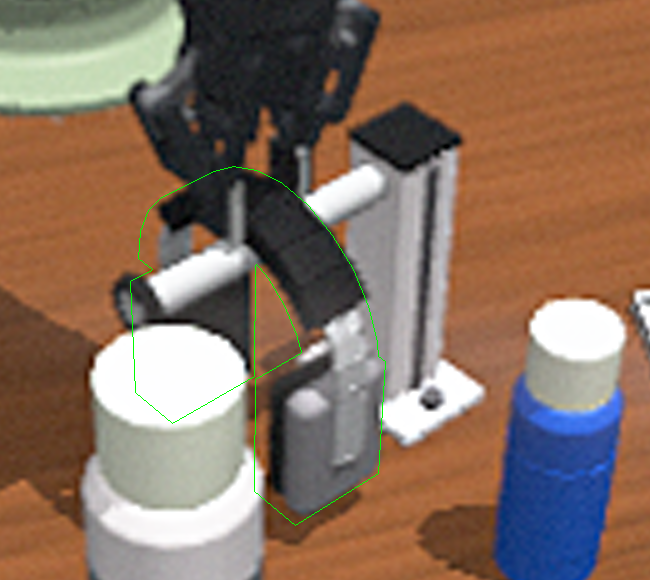

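View pics/w10.png

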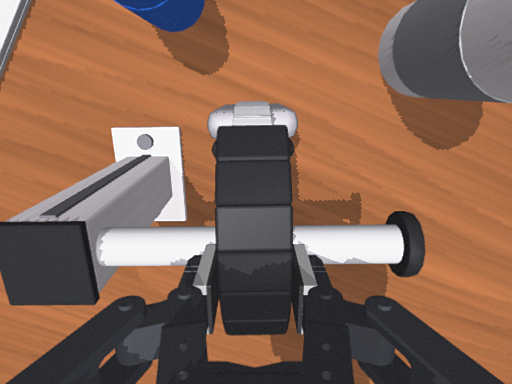

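The force pattern did not change with the 3 mm shift, so it comes from arm compliance rather than an offset. I return to the measured centre, touch down lightly, and release gently.

Call:
servo_tool(
  series="0.02 0 0 -0.003 0; 0.02 0 -0.003 0 0; 0.02 0 0 0.001 0; 0.02 0 0 0.001 0; 0.02 0 0 0.0005 0; 0.02 0 0 0 0; 0.02 0 0 0 0",
)

```text
time: 25.28
tool_pos: [0.4846, -0.0054, 0.1792]
tool_rot: [-2.607, 1.753, -0.0]
wrist_force: [-4.5, -0.1, 12.9]
width: 0.0329
```

Call:
servo_tool(
  series="0.036 0 0 0 0; 0.039 0 0 0 0; 0.042 0 0 0 0; 0.046 0 0 0 0; 0.052 0 0 0 0; 0.06 0 0 0 0; 0.06 0 0 0 0; 0.06 0 0 0 0",
)

```text
time: 26.28
tool_pos: [0.4845, -0.0055, 0.1788]
tool_rot: [-2.607, 1.753, 0.0]
wrist_force: [0.2, -0.0, 0.6]
width: 0.0602
```

```bash
python3 - <<'E'
from fit import *
q=sense(); print(q['tool_pos'],q['wrist_force'],q['width'])
a=cams.snapshot('scene'); s=cams.snapshot('wrist'); save(s,'w11.png')
B=cv2.resize(a['color'],None,fx=5,fy=5,interpolation=2)
cv2.imwrite('pics/s11.png',B[500:1080,950:1600,::-1])
E
```

```text
[ 0.48452203 -0.00551062  0.17879421] [ 0.22180227 -0.01707729  0.56207175] 0.060174210788252976
```

View pics/s11.png

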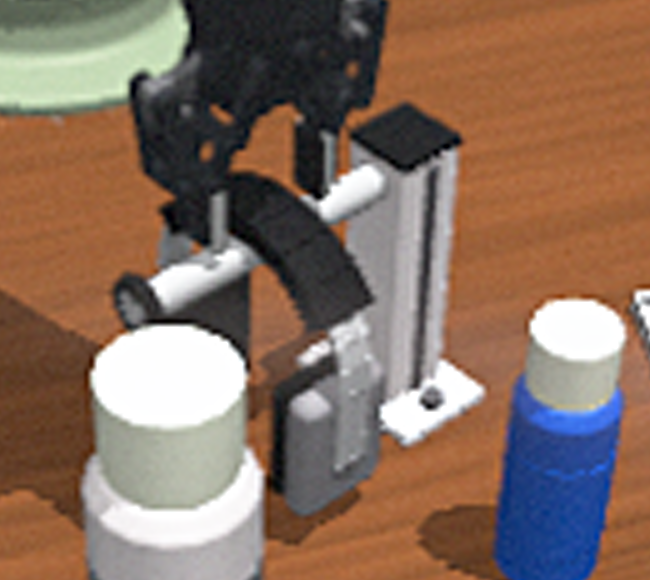

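View pics/w11.png

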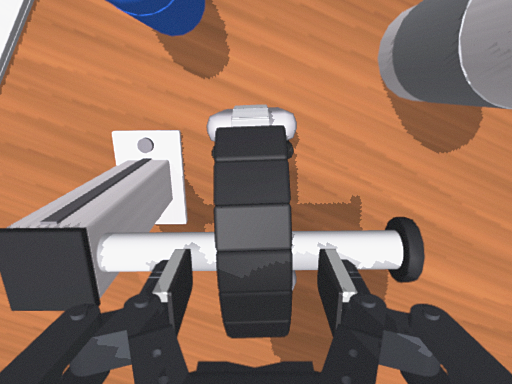

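The band hangs freely on the bar with the fingers clear. I retract straight up and then away.

Call:
servo_tool(
  series="0.06 0 0 -0.01 0; 0.06 0 0 -0.02 0; 0.06 0 0 -0.03 0; 0.06 0 0 -0.04 0; 0.06 0 0 -0.04 0; 0.06 0 0 -0.04 0; 0.06 0.03 0.01 0 0; 0.06 0.04 0.016 0 0; 0.06 0.04 0.016 0 0; 0.06 0.04 0.016 0 0; 0.06 0.04 0.016 0 0; 0.06 0.03 0.01 0 0",
)

```text
time: 27.88
tool_pos: [0.4893, -0.2427, 0.3595]
tool_rot: [-2.606, 1.754, -0.001]
wrist_force: [0.4, 0.8, -0.1]
width: 0.0595
```

```bash
python3 - <<'E'
from fit import *
q=sense(); print(q['tool_pos'],q['wrist_force'],q['time'])
for n in ('scene','top'):
    a=cams.snapshot(n); g=a['color']
    g=g[80:300,90:410] if n=='scene' else g[120:290,90:390]
    cv2.imwrite(f'pics/{n}12.png',cv2.resize(g,None,fx=2.5,fy=2.5,interpolation=2)[:,:,::-1])
    for t in ('defenders','can','mallet'):
        for d in nets.find_in(t,n)[:3]: print(n,t,w(a,d['xyz']).round(3),round(d['confidence'],2))
E
```

```text
[ 0.48926622 -0.24274335  0.35952756] [ 0.402318    0.76560832 -0.14375618] 27.875
scene defenders [0.534 0.001 0.107] 0.7
scene defenders [0.546 0.291 0.008] 0.49
scene defenders [0.539 0.29  0.098] 0.2
scene can [0.534 0.291 0.097] 0.95
scene can [0.62  0.107 0.095] 0.59
scene mallet [0.758 0.035 0.039] 0.62
top can [0.52  0.288 0.12 ] 0.87
top can [ 0.62  -0.096  0.219] 0.8
top can [0.586 0.106 0.146] 0.8
top mallet [0.749 0.034 0.046] 0.9
```

View pics/scene12.png

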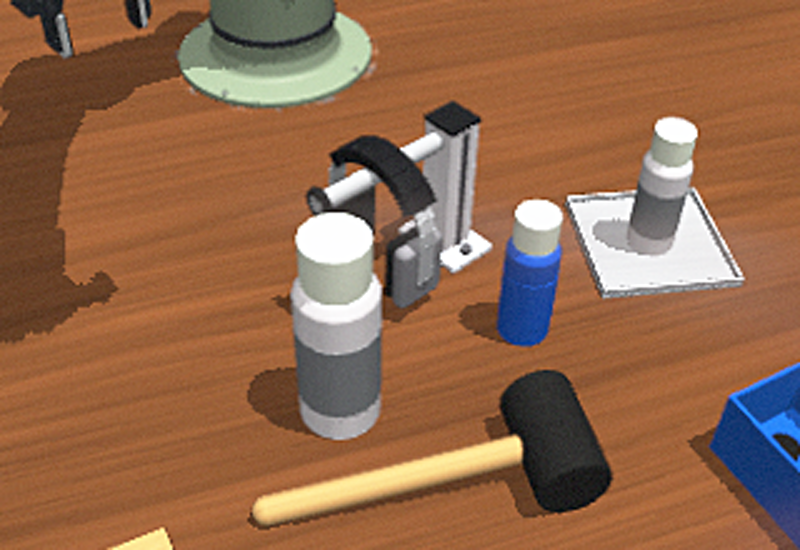

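View pics/top12.png

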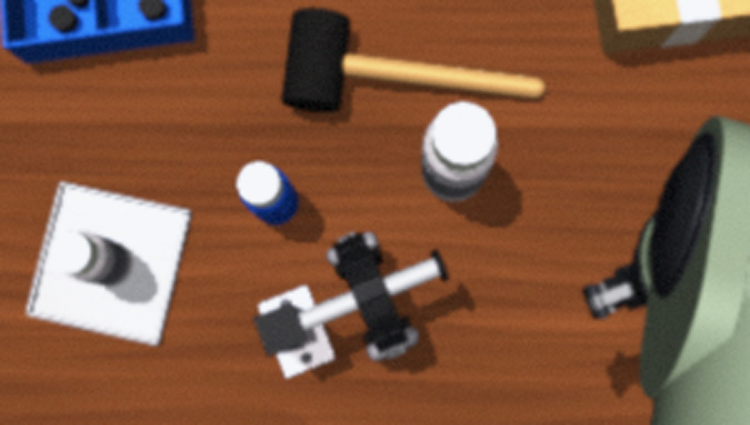

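Everything looks as asked: the defenders hang with a cup on each side, the can is on the tray, and the mallet has not moved. I hand the job in.

```bash
python3 -c "
from workcell import *
print(manip.hand_in())"
```

```text
the job is handed in; nothing more can be done
None
```

I set the small grey spray can upright on the drip tray. I then hung the ear defenders by their headband over the middle of the bar, a cup on each side, and handed the job in at about 28 s of the 72 s allowed.

- **Lowering:** I lowered the band onto the bar until the wrist force showed contact, about 13–23 N at the wrist. I touched down three times while checking the centring, then let go gradually. After release the force was near zero.
- **Last checks:** The scene and top pictures show the can upright inside the tray rim and the defenders hanging level between the post and the end disc. They also show the mallet and the look-alike cans where they were, with the gripper clear of everything.
- **What disagreed:**
  - The cameras gave the bar's angle anywhere from 0.37 to 0.40 rad and its sideways position to within about 2 mm, so I used middle values.
  - The model outline sat about 3 mm off the defenders in the last overlay while they were still held.
  - The networks did not find the hung defenders in the last top picture and gave low-confidence false finds at the tray and can in the scene picture. I relied on the pictures themselves.

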